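Load the round gingerbread and lift the decorating jig

ROBOT

A 7-joint arm with a two-finger parallel gripper is mounted at the origin on the work surface. World frame = base frame: x ahead of the robot, y to its left, z up, the work surface at z = 0. Lengths are in mm, angles in rad, forces in N, time in s.
With the tool pointing down it reaches from about 400 to 850 mm from the base axis. Payload 4.5 kg.
Tool frame: the origin (TCP) lies on the centre line of the jaws, within the pads' length; the fingertips stand 22 mm ahead of it and the grasp point (between the pads) lies 3 mm ahead of it; y points along the fingers, x is the direction in which the jaws open and shut, and the axes are right-handed (so a half turn about y gives the same grasp; the last joint's range is limited). The gripper opens to 85 mm and grips with 20 to 120 N. Pads are 22 mm wide; open, the fingers measure 114 mm over their backs; the gripper's body (76 mm by 85 mm) begins 54 mm behind the grasp point. The pads swing forward as they close: fully open they stand 13 mm farther back than shut.
Start: joints at [-1.164, 0.689, -0.195, 1.565, 0.157, 0.902, -0.215], TCP at [227.622, 582.1, 253.317] pointing down, gripper open.
Joint ranges: [-3.01, 3.01], [-0.46, 2.08], [-1.47, 1.51], [0.13, 2.56], [-1, 4.14], [0.04, 2.09], [-2.66, 2.66]. Speed limits (rad/s): [2.57, 2.57, 3.14, 3.14, 3.14, 3.14, 3.14].

INTERFACE

Orientations are given as [roll, pitch, yaw] about the fixed x, y, z axes, in that order (R = Rz(yaw) Ry(pitch) Rx(roll)).
In Python, from plant import r gives the robot as it stands.
- The arm moves only by the shell command python3 -m inch 'ROWS' [FORCE]. ROWS is JSON, a list that holds one entry, the list of rows, each a list of 5 numbers: the shift along the tool's x, y, z in mm, then the turn about the tool's y in degrees, then the finger opening in mm, from 0 to 85.4. A call has 1 to 20 rows; each row is the pose to reach, as a shift and turn from the pose commanded when the call began, along the tool's axes at that moment; what a row does not reach only later rows make up. A row lasts 1/10 s, in which the tool goes at most 50 mm and 8.59 degrees, less where a joint would pass 70% of its speed; a pose out of reach is approached as far as the arm can. A call with a gripper value outside its range is refused whole. The fingers move at their own pace and stop on an object; FORCE is the grip in N (left out, the last holds). Time passes only in rows, so rows that repeat a pose let the fingers close. It gives the time, the measured TCP pose, the force and the opening at its end, in the units of the state.
- r.sense(): the state, without advancing time (a new reading comes with each control period).
- r.camera(name): name is "scene" or "top"; returns a dict with "frame" (480x640x3 uint8, red, green, blue), "K" (3x3 intrinsics, pixels), "world_from_camera" (4x4, takes a point from camera to world coordinates). Camera axes: x right, y up, looking along -z (the intrinsics and any distortion apply to the point x, -y, -z); pixel columns grow to the right and rows downward; lengths in mm; the calibration is good to about 2 mm. A picture is of the moment at which its call begins. There is no depth.
- r.hand_in(): hands the job in, once; it reports no verdict.
The state is a dict: "t": time; "joints": joint angles; "qvel": joint speeds; "joint_efforts": joint torques, N m; "tcp_pos": TCP position; "orientation": TCP orientation; "contact_force": force on the tool from outside, world axes, zero at the start; "torque": the same for the moment, N m; "grip_width": opening from 0.0 (shut) to 1.0 (fully open).
Only numpy, scipy, OpenCV 4.12 (cv2) and the standard library are available. Lean on these libraries where they do the work, as an engineer would, in place of code of your own. Each camera call takes 0.05 s, during which the arm holds its last target.

TASK

Lay the loose round gingerbread flat in the empty round nest of the blue decorating jig, and let go of it. Then take the jig by its black handle bar, lift it at least 10 cm clear of the table without tipping it, and finish while still holding it there steady and level, with both gingerbreads in their nests, ready for me to take. Leave everything else on the table where it is.

Things in the scene. Friction and masses are not known exactly. Their poses are not given: they have to be found in the camera images.
- round_mid (a point): centre (half-way up) of the loose round gingerbread: a hard brown disc 60 mm in diameter, 18 mm thick, about 40 g, with small dark dots on top, lying flat on the table at the start; z axis up
- round_nest (a point): centre of the floor of the empty round nest in the jig: 64 mm in diameter, with a white floor, 7 mm deep, its floor 7 mm above the jig's underside; a seated gingerbread stands 11 mm proud of the plate and its centre lies 9 mm above this point. Axes as the jig's
- handle (a point): centre of the jig's black handle bar: a straight bar 122 mm long along the jig's x axis, flat-sided, 14 mm wide (along the jig's y) and 16 mm tall, its centre 105 mm above the jig's underside and midway between the nests; it stands on two 10 x 12 mm aluminium posts whose inner faces are 102 mm apart. Axes as the jig's (z up)
- jig: the decorating jig, about 0.45 kg: a loose blue plastic plate 130 mm (its x) by 270 mm (its y) and 14 mm thick, lying on the table at the start, with the round nest 85 mm from its middle on the -y side, the square nest (already loaded) 85 mm from its middle on the +y side, and the handle bridging the middle. Origin at the centre of its underside, z up. Nothing else standing on the table is taller than 90 mm
- square_nest (a point): centre of the floor of the square nest in the jig: 64 x 64 mm, 7 mm deep, its floor 7 mm above the jig's underside
- square_cake_mid (a point): centre (half-way up) of the square gingerbread that already lies in the square nest: 60 x 60 mm, 18 mm thick, about 45 g
- spare_cake_mid (a point): centre (half-way up) of a spare square gingerbread lying on the table, 60 x 60 x 18 mm; to be left alone
- cutter: fluted steel ring cutter, 106 mm across, 45 mm tall, loose, on the table; origin at the centre of its underside; to be left alone
- scraper: white plastic dough scraper, 110 x 140 x 6 mm, loose, lying flat; origin at the centre of its underside; to be left alone
- mug: yellow mug, 80 mm across, 85 mm tall, loose; origin at the centre of its underside; to be left alone
There are look-alikes about, which are no part of the job. What is shaped like the part that bears round_mid but pink or purple is not meant.

How it is judged:
By the outcome, as a careful person would: the job done as asked, in the order asked, and still so for the second after the job is handed in, while the arm keeps its last pose, push and grip.
It also fails if it takes over 51 s, if anything falls off the work surface, if the arm or the gripper's body presses on something with over 40 N, if the wrist force passes 120 N, or if a joint passes its speed limit or range.

## Working session

There is one attempt and no reset: what is moved stays moved. The work goes in short steps, Python scripts to look and compute and a shell command to move; the robot and the scene stay as the last step left them, time stands still between calls to the robot, and variables do not carry over. Pictures are saved under pics/ and viewed, and the job is handed in when it is done.

```bash
ls; mkdir -p pics; python3 - <<'E'
from plant import r
import cv2,numpy as np
s=r.sense();print(s)
for n in("scene","top"):
    c=r.camera(n);cv2.imwrite(f"pics/{n}0.png",c["frame"][:,:,::-1]);print(n,c["K"],np.round(c["world_from_camera"],4).tolist(),[k for k in c])
E
```

```text
pics
{'t': 0.0, 'joints': array([-1.16421817,  0.69001195, -0.19451612,  1.56635706,  0.1573269 ,
        0.90249939, -0.21508756]), 'qvel': array([-0.00113853,  0.0006824 ,  0.00144371, -0.00133397,  0.00066844,
       -0.00045459, -0.00058453]), 'joint_efforts': array([-1.81971254e-04, -5.39610350e+01, -1.26688711e+00, -1.58541548e+01,
        9.01201623e-03,  9.58111341e-03, -1.93623941e-05]), 'tcp_pos': array([227.45316081, 581.48104143, 252.46314516]), 'orientation': array([-1.57095012,  0.00187436,  1.19813482]), 'contact_force': array([-0.31418391, -0.76201201,  0.13731105]), 'torque': array([-0.00885496, -0.02715271, -0.01190729]), 'grip_width': 0.9972568412177278}
scene [[512.73992453   0.         316.97175373]
 [  0.         512.73992453 233.21846426]
 [  0.           0.           1.        ]] [[-0.3489, -0.661, 0.6644, 1352.9153], [0.9371, -0.2385, 0.2548, 289.488], [-0.01, 0.7115, 0.7026, 906.4605], [0.0, 0.0, 0.0, 1.0]] ['frame', 'K', 'world_from_camera']
top [[530.29438119   0.         321.91098152]
 [  0.         530.29438119 235.34188335]
 [  0.           0.           1.        ]] [[-0.0047, 0.9871, -0.1602, 345.7445], [-0.9995, 0.0004, 0.0313, -4.2511], [0.031, 0.1603, 0.9866, 1352.9623], [0.0, 0.0, 0.0, 1.0]] ['frame', 'K', 'world_from_camera']
```

View pics/scene0.png

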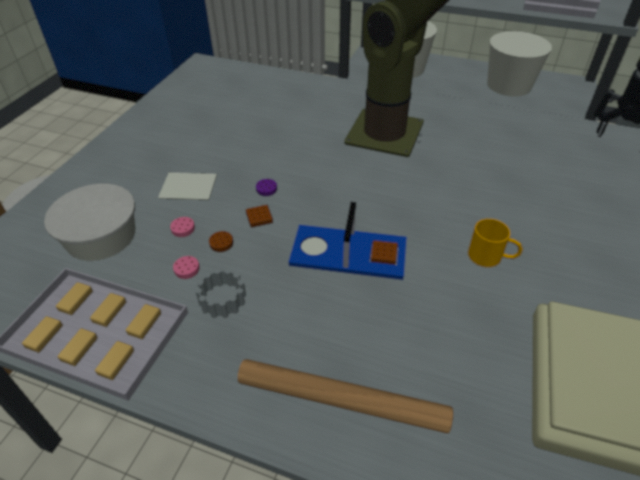

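View pics/top0.png

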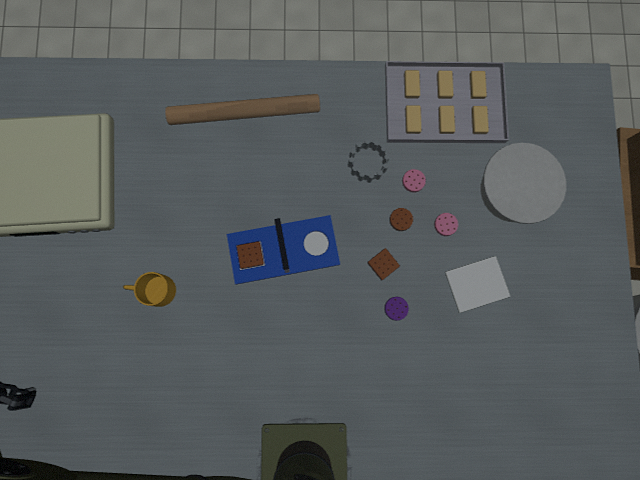

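Candidates for the loose round (top view): brown disc (401,219), pink discs (414,181) and (447,224), purple disc (397,308), brown square (384,264). The choice by the description is the brown disc at (401,219). Next I check it in a close crop.

```bash
cat > h.py <<'E'
import cv2,numpy as np
from plant import r
def ray(c,u,v,z):
    K=c["K"];T=c["world_from_camera"]
    d=np.array([(u-K[0,2])/K[0,0],-(v-K[1,2])/K[1,1],-1.]);d=T[:3,:3]@d;o=T[:3,3]
    return o+d*(z-o[2])/d[2]
def proj(c,p):
    K=c["K"];T=c["world_from_camera"];q=T[:3,:3].T@(np.array(p,float)-T[:3,3]);q=np.array([q[0],-q[1],-q[2]]);q=K@q
    return q[:2]/q[2]
E
python3 - <<'E'
import cv2
a=cv2.imread("pics/top0.png")[160:320,220:440]
b=cv2.imread("pics/scene0.png")[170:320,200:420]
cv2.imwrite("pics/ct.png",cv2.resize(a,None,fx=3.6,fy=3.6,interpolation=cv2.INTER_CUBIC))
cv2.imwrite("pics/cs.png",cv2.resize(b,None,fx=3.6,fy=3.6,interpolation=cv2.INTER_CUBIC))
E
```

```text
(no output)
```

View pics/ct.png

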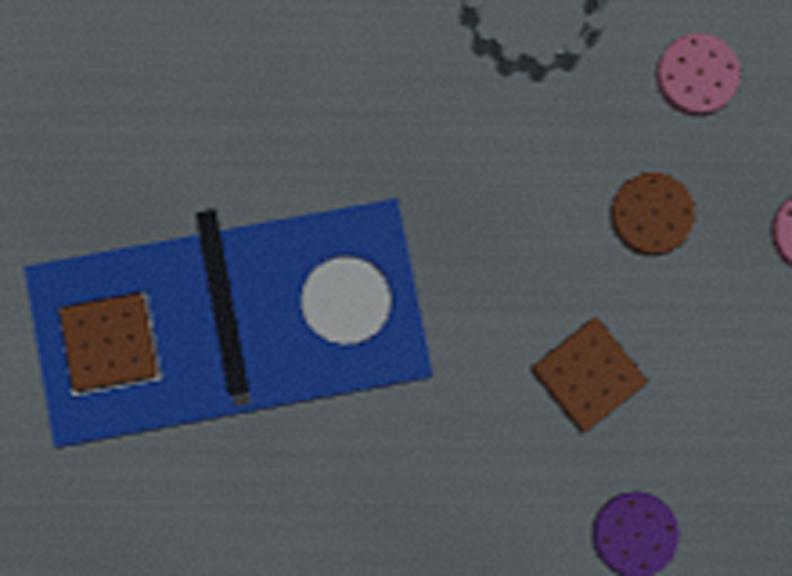

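View pics/cs.png

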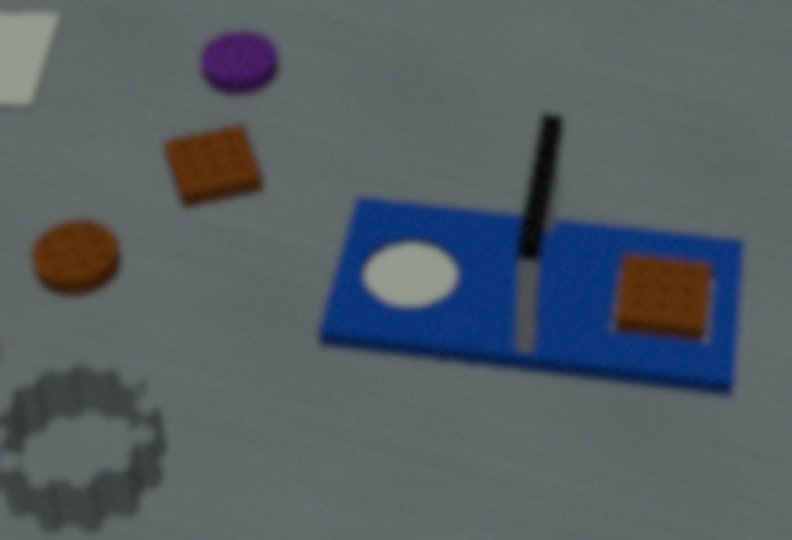

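The crop confirms it: a brown round disc with dark dots at crop (653,212), that is full-image (401,219). The jig's white round nest is at crop (346,300). The nest sits on the right and the loaded square on the left. Next I measure these points.

```bash
python3 - <<'E'
from h import *
ct=r.camera("top");cs=r.camera("scene")
T=lambda x,y:((x+.5)/3.6-.5+220,(y+.5)/3.6-.5+160)
S=lambda x,y:((x+.5)/3.6-.5+200,(y+.5)/3.6-.5+170)
p=lambda n,v:print(n,np.round(v,1))
p("disc T",ray(ct,*T(653,212),18));p("disc S",ray(cs,*S(76,249),18))
p("spare T",ray(ct,*T(590,375),18))
p("nest T",ray(ct,*T(346,300),7));p("nest S",ray(cs,*S(410,275),7))
C=[ray(ct,*T(*q),14) for q in((25,266),(398,200),(432,376),(55,447))]
for q in C:p("corner T",q)
D=[ray(cs,*S(*q),14) for q in((743,240),(731,383),(322,340),(357,199))]
for q in D:p("corner S",q)
for E in(C,D):
  print([round(float(np.linalg.norm(E[i]-E[(i+1)%4])),1) for i in range(4)],np.mean(E,0))
a=ray(ct,*T(206,211),113);b=ray(ct,*T(238,392),113);p("bar",[a,b,(a+b)/2]);print(np.linalg.norm(a-b),np.degrees(np.arctan2(*(a-b)[1::-1])))
a=ray(cs,*S(551,117),113);b=ray(cs,*S(530,255),113);p("barS",[a,b,(a+b)/2]);print(np.linalg.norm(a-b),np.degrees(np.arctan2(*(b-a)[1::-1])))
# colour check
for c,n in((ct,"T"),(cs,"S")):
  h=cv2.cvtColor(c["frame"],cv2.COLOR_RGB2HSV)
  m=((h[...,0]<15)&(h[...,1]>140)&(h[...,2]>50)).astype(np.uint8)
  k,l,st,ce=cv2.connectedComponentsWithStats(m)
  for i in range(1,k):
    if st[i,4]>150:print(n,st[i],ce[i],np.round(ray(c,*ce[i],16),1))
E
```

```text
disc T [ 606.5 -250.8   18. ]
disc S [ 610.9 -247.4   18. ]
spare T [ 489.4 -202.8   18. ]
nest T [544.5 -31.1   7. ]
nest S [546.8 -29.2   7. ]
corner T [567.8 196.1  14. ]
corner T [615.8 -68.3  14. ]
corner T [489.3 -91.4  14. ]
corner T [440.  172.2  14. ]
corner S [444.8 175.3  14. ]
corner S [572.8 198.   14. ]
corner S [627.3 -59.7  14. ]
corner S [496.6 -87.7  14. ]
[268.8, 128.6, 268.2, 130.1] [528.21853448  52.12355167  14.        ]
[130.0, 263.4, 133.6, 268.1] [535.3935574   56.48407483  14.        ]
bar [[588.2  63.3 113. ]
 [468.4  41.5 113. ]
 [528.3  52.4 113. ]]
121.82443024352757 10.325078807990069
barS [[477.   44.3 113. ]
 [601.6  70.5 113. ]
 [539.3  57.4 113. ]]
127.30420894241033 11.88729408578014
T [390 208  23  22 332] [400.96987952 218.55120482] [ 606.9 -251.    16. ]
T [237 242  26  26 505] [249.75841584 254.47920792] [513.8 136.2  16. ]
T [368 249  31  30 440] [383.43636364 263.59545455] [ 490.2 -202.9   16. ]
S [247 206  25  20 365] [258.83287671 215.40273973] [ 500.5 -196.6   16. ]
S [210 232  22  19 328] [220.67682927 241.00609756] [ 616.  -245.2   16. ]
S [372 242  25  21 424] [383.86556604 251.98113208] [516.4 138.4  16. ]
```

Both cameras agree to about 3–4 mm. The jig measures 268×129 mm with yaw about 10.4°, and the nest lies 85 mm from its centre, as described. Next I compute the first shift.

```bash
cat >> h.py <<'E'
from scipy.spatial.transform import Rotation as Ro
def go(p,yawdeg=None):
    s=r.sense();R=Ro.from_euler("xyz",s["orientation"])
    d=R.inv().apply(np.array(p)-s["tcp_pos"]);y=np.degrees(s["orientation"][2])
    print("t",round(s["t"],2),"pos",np.round(s["tcp_pos"],1),"ori",np.round(np.degrees(s["orientation"]),1),"F",np.round(s["contact_force"],1),"w",round(85.4*s["grip_width"],1),"j7",np.round(s["joints"][6],2))
    print("shift",np.round(d,1),"turn(yaw dec)",None if yawdeg is None else round(y-yawdeg,1))
E
python3 -c "
from h import *
go([607.5,-250,150],10.4)"
```

```text
t 0.2 pos [227.5 581.7 252.8] ori [-90.    0.1  68.6] F [0.6 0.3 1.4] w 85.2 j7 -0.22
shift [-636.1  103.6 -656.7] turn(yaw dec) 58.2
```

```bash
python3 -m inch '[[[-15,0,-15,2,85],[-45,0,-46,6,85],[-80,0,-82,10,85],[-115,0,-118,14,85],[-150,0,-154,18,85],[-185,0,-190,22,85],[-220,0,-226,26,85],[-255,0,-262,30,85],[-290,0,-298,34,85],[-325,0,-334,38,85],[-360,0,-370,42,85],[-395,0,-406,46,85],[-430,0,-442,50,85],[-465,0,-478,54,85],[-500,0,-514,58,85],[-535,10,-550,58.2,85],[-570,30,-586,58.2,85],[-605,60,-622,58.2,85],[-627,85,-645,58.2,85],[-636,104,-657,58.2,85]]]' 20
python3 -c "
from h import *
go([607.5,-250,60],10.4)
for n in('top','scene'):
  c=r.camera(n);print(proj(c,[607.5,-250,18]));cv2.imwrite(f'pics/{n}1.png',c['frame'][:,:,::-1])
a=cv2.imread('pics/top1.png')[150:310,310:490];b=cv2.imread('pics/scene1.png')[120:300,140:320]
cv2.imwrite('pics/b1.png',np.hstack([cv2.resize(a,(400,356),interpolation=2),cv2.resize(b,(400,356),interpolation=2)]))"
```

```text
t: 2.2
tcp_pos: [607.6, -254.6, 147.4]
orientation: [-1.573, 0.001, 0.178]
contact_force: [-1.1, -0.2, 0.7]
grip_width: 0.996
t 2.2 pos [ 607.6 -254.6  147.4] ori [-90.1   0.1  10.2] F [-1.1 -0.2  0.7] w 85.0 j7 0.49
shift [ 0.8 87.4  4.8] turn(yaw dec) -0.2
[400.70347823 218.162332  ]
[220.45340291 237.62881297]
```

View pics/b1.png

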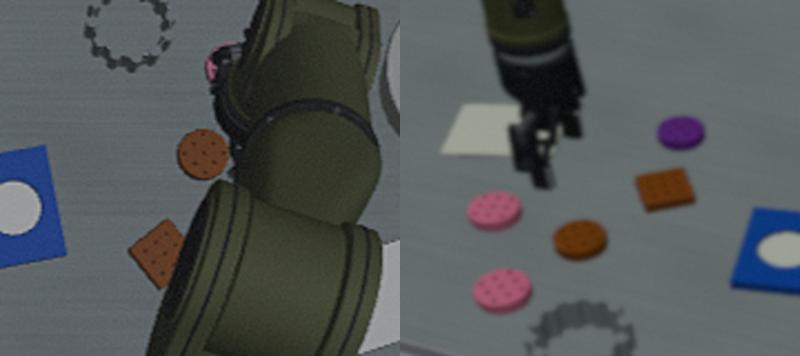

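The brown disc is free of the arm in both views (top crop (203,154), scene crop (580,239)). I'll descend on it next.

```bash
python3 -m inch '[[[0,20,2,0,85],[0,45,4,0,85],[0,70,4.5,0,85],[0,87,4.8,0,85],[0,87,4.8,0,85],[0,87,4.8,0,85]]]' 20
python3 -c "
from h import *
go([607.5,-250,33],10.4)
for n in('top','scene'):
  c=r.camera(n);cv2.imwrite(f'pics/{n}2.png',c['frame'][:,:,::-1])
a=cv2.imread('pics/top2.png')[150:310,310:490];b=cv2.imread('pics/scene2.png')[170:290,160:280]
cv2.imwrite('pics/b2.png',np.hstack([cv2.resize(a,(400,400),interpolation=2),cv2.resize(b,(400,400),interpolation=2)]))"
```

```text
t: 2.9
tcp_pos: [607.5, -244.4, 63.0]
orientation: [-1.571, -0.001, 0.183]
contact_force: [-0.9, -0.7, 0.3]
grip_width: 0.998
t 2.9 pos [ 607.5 -244.4   63. ] ori [-90.   -0.   10.5] F [-0.9 -0.7  0.3] w 85.2 j7 0.48
shift [-1.  30.  -5.5] turn(yaw dec) 0.1
```

View pics/b2.png

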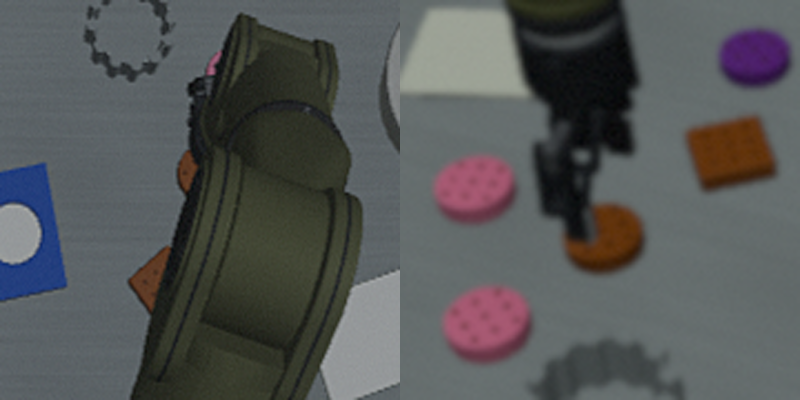

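```bash
python3 -m inch '[[[-1,3,-5.3,0,85],[-1,10,-5.3,0,85],[-1,18,-5.3,0,85],[-1,26,-5.3,0,85],[-1,28,-5.3,0,85],[-1,28,-5.3,0,85]]]' 20
python3 -c "
from h import *
go([607.5,-250,33],10.4)
for n in('top','scene'):
  c=r.camera(n);print(proj(c,[607.5,-250,18]));cv2.imwrite(f'pics/{n}3.png',c['frame'][:,:,::-1])
a=cv2.imread('pics/top3.png')[150:310,310:490];b=cv2.imread('pics/scene3.png')[190:270,180:260]
cv2.imwrite('pics/b3.png',np.hstack([cv2.resize(a,(400,400),interpolation=2),cv2.resize(b,(400,400),interpolation=2)]))"
```

```text
t: 3.6
tcp_pos: [606.5, -249.8, 33.4]
orientation: [-1.57, 0.001, 0.182]
contact_force: [0.1, 0.3, 0.6]
grip_width: 1.002
t 3.6 pos [ 606.5 -249.8   33.4] ori [-89.9   0.1  10.5] F [0.1 0.3 0.6] w 85.6 j7 0.49
shift [ 0.9  0.4 -0.4] turn(yaw dec) 0.1
[400.70347823 218.162332  ]
[220.45340291 237.62881297]
```

View pics/b3.png

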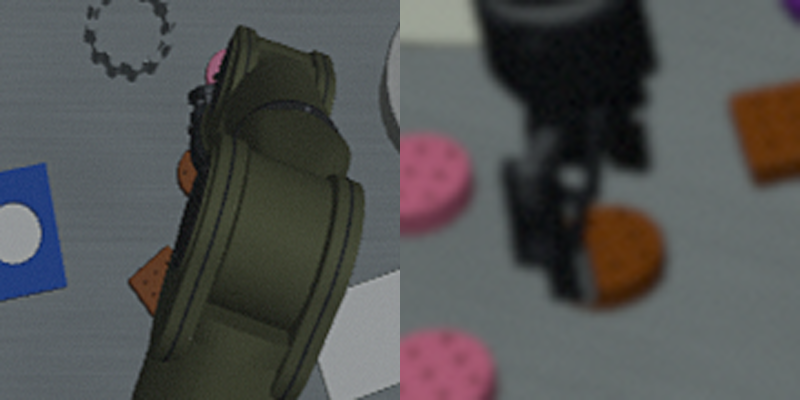

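```bash
python3 -c "
from h import *
c=r.camera('scene')
s=r.sense();R=Ro.from_euler('xyz',s['orientation'])
for x in(42,57):
 for y in(22,9):
  for z in(-11,11):print(x,y,z,5*(proj(c,s['tcp_pos']+R.apply([x,y,z]))-[180,190])+[400,0])
print(5*(proj(c,[610,-247,18])-[180,190])+[400,0])
"
```

```text
42 22 -11 [555.22362885 304.18791071]
42 22 11 [599.14166292 309.65729125]
42 9 -11 [551.0074437  285.46280568]
42 9 11 [595.24395399 290.92919974]
57 22 -11 [545.22702416 326.73879249]
57 22 11 [589.499613   332.30815137]
57 9 -11 [540.89915187 308.02135063]
57 9 11 [585.4953886  313.58846922]
[605.29665191 243.0254825 ]
```

```bash
python3 -m inch '[[[0,5,0,0,85],[0,7,0,0,80],[0,7,0,0,66],[0,7,0,0,55],[0,7,0,0,55],[0,7,0,0,55],[0,7,0,0,55],[0,7,0,0,55]]]' 20
python3 -c "
from h import *
go([607.5,-250,33],10.4)
for n in('top','scene'):
  c=r.camera(n);cv2.imwrite(f'pics/{n}4.png',c['frame'][:,:,::-1])
s=r.sense();R=Ro.from_euler('xyz',s['orientation'])
for y in(22,15,9):
  for z in(-11,11):print(y,z,5*(proj(c,s['tcp_pos']+R.apply([30,y,z]))-[180,190])+[400,0])
a=cv2.imread('pics/top4.png')[150:310,310:490];b=cv2.imread('pics/scene4.png')[190:270,180:260]
cv2.imwrite('pics/b4.png',np.hstack([cv2.resize(a,(400,400),interpolation=2),cv2.resize(b,(400,400),interpolation=2)]))"
```

```text
t: 4.55
tcp_pos: [607.0, -250.2, 27.4]
orientation: [-1.571, -0.0, 0.182]
contact_force: [-0.5, 0.4, 2.1]
grip_width: 0.683
t 4.55 pos [ 607.  -250.2   27.4] ori [-90.   -0.   10.4] F [-0.5  0.4  2.1] w 58.3 j7 0.49
shift [ 0.5 -5.6  0.1] turn(yaw dec) 0.0
22 -11 [565.40112238 296.29849487]
22 11 [608.86755879 301.68948386]
15 -11 [563.20148652 286.32896918]
15 11 [606.83535843 291.71830848]
9 -11 [561.30217171 277.72060445]
9 11 [605.08058897 283.108373  ]
```

View pics/b4.png

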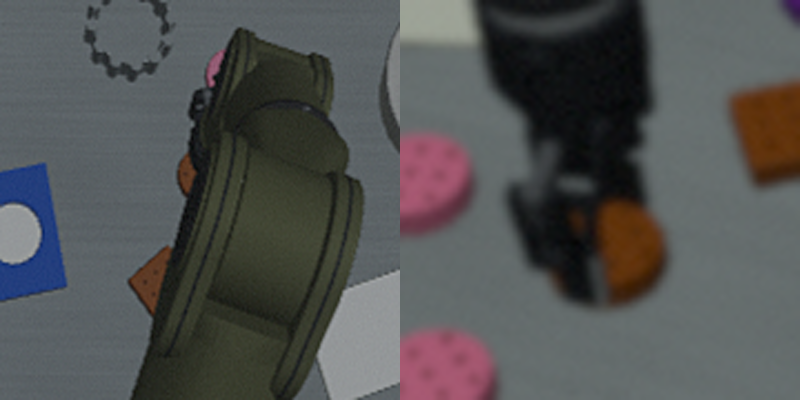

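```bash
python3 -m inch '[[[0,0,0,0,82],[0,0,0,0,82],[0,0,0,0,82],[0,0,0,-8,82],[0,0,0,-16,82],[0,0,0,-24,82],[0,0,0,-32,82],[0,0,0,-40,82],[0,0,0,-48,82],[0,0,0,-56,82],[0,0,0,-64,82],[0,0,0,-72,82],[0,0,0,-80,82],[0,0,0,-86,82],[0,0,0,-90,82],[0,0,0,-90,82]]]' 20
python3 -m inch '[[[0,0.5,0,0,75],[0,0.5,0,0,64],[0,0.5,0,0,54],[0,0.5,0,0,54],[0,0.5,0,0,54],[0,0.5,0,0,54]]]' 25
python3 -c "
from h import *
go([607,-250.2,27],100.4)
for n in('top','scene'):
  c=r.camera(n);cv2.imwrite(f'pics/{n}5.png',c['frame'][:,:,::-1])
a=cv2.imread('pics/top5.png')[150:310,310:490];b=cv2.imread('pics/scene5.png')[190:270,180:260]
cv2.imwrite('pics/b5.png',np.hstack([cv2.resize(a,(400,400),interpolation=2),cv2.resize(b,(400,400),interpolation=2)]))"
```

```text
t: 6.25
tcp_pos: [606.8, -250.5, 27.1]
orientation: [-1.571, -0.0, 1.753]
contact_force: [0.2, -0.2, 0.5]
grip_width: 0.963
t: 6.85
tcp_pos: [607.1, -250.2, 27.0]
orientation: [-1.571, 0.0, 1.753]
contact_force: [-0.8, 0.9, 3.9]
grip_width: 0.679
t 6.85 pos [ 607.1 -250.2   27. ] ori [-90.    0.  100.4] F [-0.8  0.9  3.9] w 58.0 j7 1.58
shift [-0.   0.   0.1] turn(yaw dec) 0.0
```

View pics/b5.png

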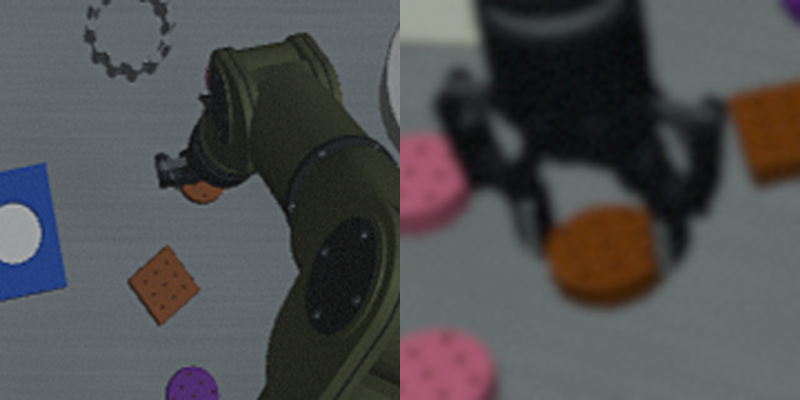

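The disc is gripped (opening about 58 mm) and centred by two squeezes at right angles. Next I refine the nest centre by fitting the jig's blue outline and the white nest floor.

```bash
python3 - <<'E'
from h import *
for n in("top","scene"):
  c=dict(r.camera(n));c["frame"]=cv2.cvtColor(cv2.imread(f"pics/{n}0.png"),4)
  h=cv2.cvtColor(c["frame"],cv2.COLOR_RGB2HSV)
  bl=((h[...,0]>105)&(h[...,0]<125)&(h[...,1]>150)).astype(np.uint8)
  k,l,st,ce=cv2.connectedComponentsWithStats(bl)
  # nest: box region
  u,v=(316,244) if n=="top" else (314,246)
  f=c["frame"][v-16:v+17,u-18:u+19].astype(float)
  R=f[...,0]; lo,hi=np.percentile(R,10),np.percentile(R,97)
  w=np.clip((R-lo)/(hi-lo),0,1)
  m=cv2.connectedComponents((w>.2).astype(np.uint8))[1]; w=w*(m==m[16,18])
  yy,xx=np.mgrid[v-16:v+17,u-18:u+19]
  cu,cv_=(w*xx).sum()/w.sum(),(w*yy).sum()/w.sum()
  print(n,cu,cv_,ray(c,cu,cv_,7),ray(c,cu,cv_,10.5),"area diam px",2*np.sqrt(w.sum()/np.pi))
  # expected centroid of visible floor if nest at p: mask raster
  def vis(p):
    up=8;o=c["world_from_camera"][:3,3]
    g=np.linspace(-32,32,201);X,Y=np.meshgrid(g,g);I=X**2+Y**2<32**2
    P=np.array([p[0]+X[I],p[1]+Y[I],np.full(I.sum(),7.)]).T
    t=(14-7)/(o[2]-7);Q=P+(o-P)*t
    ok=np.hypot(Q[:,0]-p[0],Q[:,1]-p[1])<32
    return P[ok].mean(0)
  p0=ray(c,cu,cv_,7);print(" nest corrected",p0+(p0-vis(p0)), "bbox blue",[s.tolist() for s in st[1:] if s[4]>500])
E
```

```text
top 315.63386745338505 243.00096411561674 [544.44466213 -30.76718159   7.        ] [543.92796823 -30.69822991  10.5       ] area diam px 23.85868525974062
 nest corrected [544.03767838 -30.71385861   7.        ] bbox blue [[227, 215, 113, 69, 3906]]
scene 313.60202701415477 245.82798956011504 [546.12681222 -29.23784379   7.        ] [549.26620483 -27.99761105  10.5       ] area diam px 21.694683086975942
 nest corrected [549.14569316 -28.04212136   7.        ] bbox blue [[31, 0, 181, 94, 12343], [289, 225, 117, 54, 3326]]
```

```bash
python3 -m inch '[[[0,-15,0,0,54],[0,-45,0,0,54],[0,-45,0,0,54]]]' 30
python3 -c "
from h import *
go([544.4,-30.5,72],100.4)"
```

```text
t: 7.35
tcp_pos: [609.9, -250.7, 76.0]
orientation: [-1.578, 0.003, 1.753]
contact_force: [1.9, 0.2, 0.0]
grip_width: 0.676
t 7.35 pos [ 609.9 -250.7   76. ] ori [-90.4   0.2 100.4] F [1.9 0.2 0. ] w 57.8 j7 1.61
shift [228.4   3.2  24.6] turn(yaw dec) 0.0
```

```bash
python3 -m inch '[[[15,0,1.5,0,54],[45,0,4.5,0,54],[80,0,8,0,54],[115,0,11.5,0,54],[150,0,15,0,54],[185,0,18.5,0,54],[210,0,20.5,0,54],[222,4,21.5,0,54],[227.4,12,22,0,54],[227.4,22,22,0,54],[227.4,28,22,0,54],[227.4,28,22,0,54],[227.4,28,22,0,54],[227.4,28,22,0,54]]]' 30
python3 -c "
from h import *
go([544.4,-30.5,34],100.4)
for n in('top','scene'):
  c=r.camera(n);cv2.imwrite(f'pics/{n}6.png',c['frame'][:,:,::-1])
a=cv2.imread('pics/top6.png')[170:330,220:400];b=cv2.imread('pics/scene6.png')[190:290,270:370]
cv2.imwrite('pics/b6.png',np.hstack([cv2.resize(a,(400,400),interpolation=2),cv2.resize(b,(400,400),interpolation=2)]))"
```

```text
t: 8.75
tcp_pos: [544.4, -31.2, 43.9]
orientation: [-1.571, 0.0, 1.752]
contact_force: [0.1, -0.7, -0.6]
grip_width: 0.678
t 8.75 pos [544.4 -31.2  43.9] ori [-90.    0.  100.4] F [ 0.1 -0.7 -0.6] w 57.9 j7 1.15
shift [ 0.7  9.9 -0.1] turn(yaw dec) -0.0
```

View pics/b6.png

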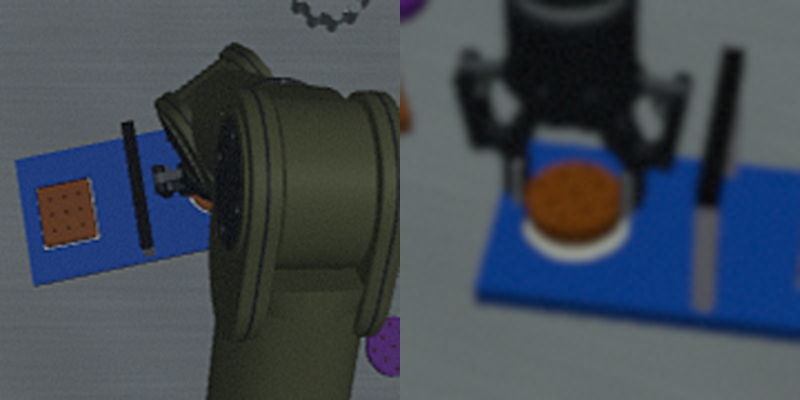

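The scene crop shows the disc level at (576,200), centred sideways over the white nest floor, whose lower crescent is centred on about (577,245). I'll lower it gently.

```bash
python3 -m inch '[[[0.3,2,0,0,54],[0.5,4,0,0,54],[0.5,5.5,0,0,54],[0.5,5.5,0,0,54],[0.5,5.5,0,0,54]]]' 30
python3 -m inch '[[[0,1,0,0,54],[0,2,0,0,54],[0,2.5,0,0,54],[0,2.5,0,0,54]]]' 30
python3 -c "
from h import *
go([544.4,-30.5,34],100.4)
for n in('top','scene'):
  c=r.camera(n);cv2.imwrite(f'pics/{n}7.png',c['frame'][:,:,::-1])
a=cv2.imread('pics/top7.png')[170:330,220:400];b=cv2.imread('pics/scene7.png')[190:290,270:370]
cv2.imwrite('pics/b7.png',np.hstack([cv2.resize(a,(400,400),interpolation=2),cv2.resize(b,(400,400),interpolation=2)]))"
```

```text
t: 9.35
tcp_pos: [544.0, -30.0, 38.2]
orientation: [-1.571, -0.0, 1.753]
contact_force: [-0.4, -0.4, -0.6]
grip_width: 0.682
t: 9.75
tcp_pos: [544.0, -30.0, 35.7]
orientation: [-1.571, -0.0, 1.753]
contact_force: [-1.2, -0.0, -0.8]
grip_width: 0.677
t 9.75 pos [544.  -30.   35.7] ori [-90.   -0.  100.4] F [-1.2 -0.  -0.8] w 57.8 j7 1.14
shift [-0.5  1.7 -0.3] turn(yaw dec) 0.0
```

View pics/b7.png

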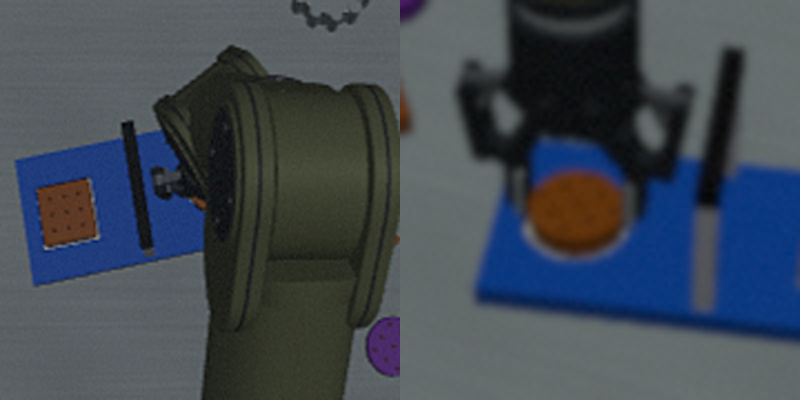

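There is no contact force, and the disc's bottom is about 5 mm below the plate top, so it is inside the nest. I'll lower the last millimetre, release and rise.

```bash
python3 -m inch '[[[0,1,0,0,54],[0,1.2,0,0,54],[0,1.2,0,0,66],[0,1.2,0,0,80],[0,1.2,0,0,85],[0,1.2,0,0,85],[0,-10,0,0,85],[0,-40,0,0,85],[0,-80,0,0,85],[0,-125,0,0,85],[0,-145,0,0,85],[0,-145,0,0,85]]]' 20
python3 -c "
from h import *
go([529,52.6,180],100.4)
for n in('top','scene'):
  c=r.camera(n);cv2.imwrite(f'pics/{n}8.png',c['frame'][:,:,::-1])
a=cv2.imread('pics/top8.png')[170:330,220:400];b=cv2.imread('pics/scene8.png')[180:300,280:420]
cv2.imwrite('pics/b8.png',np.hstack([cv2.resize(a,(400,400),interpolation=2),cv2.resize(b,(400,343),interpolation=2).__class__ and cv2.copyMakeBorder(cv2.resize(b,(400,343),interpolation=2),0,57,0,0,0)]))"
```

```text
t: 11.05
tcp_pos: [546.1, -29.9, 184.7]
orientation: [-1.578, 0.001, 1.753]
contact_force: [0.6, -0.1, -1.0]
grip_width: 0.996
t 11.05 pos [546.1 -29.9 184.7] ori [-9.040e+01  1.000e-01  1.004e+02] F [ 0.6 -0.1 -1. ] w 85.1 j7 1.27
shift [84.2  4.6  1.9] turn(yaw dec) 0.0
```

View pics/b8.png

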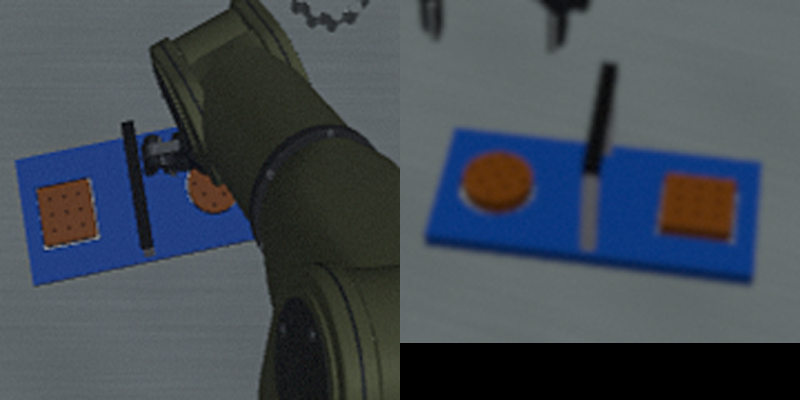

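The disc lies flat in the nest at scene crop (497,180), with a white rim around it, and the jig has not moved. Next is the handle.

```bash
python3 -m inch '[[[10,0,0,0,70],[35,0,0,0,60],[65,0,0,0,60],[80,0,0,0,60],[84.2,0,0,0,60],[84.2,0,0,0,60],[84.2,20,0,0,60],[84.2,40,0,0,60],[84.2,60,0,0,60],[84.2,70,0,0,60],[84.2,72,0,0,60],[84.2,72,0,0,60],[84.2,72,0,0,60]]]' 20
python3 -c "
from h import *
go([528.8,52.8,108],100.4)
for n in('top','scene'):
  c=r.camera(n);cv2.imwrite(f'pics/{n}9.png',c['frame'][:,:,::-1])
a=cv2.imread('pics/top9.png')[170:330,220:400];b=cv2.imread('pics/scene9.png')[150:290,280:420]
cv2.imwrite('pics/b9.png',np.hstack([cv2.resize(a,(400,400),interpolation=2),cv2.resize(b,(400,400),interpolation=2)]))"
```

```text
t: 12.45
tcp_pos: [529.4, 52.6, 109.5]
orientation: [-1.572, 0.0, 1.753]
contact_force: [0.4, -0.6, -0.5]
grip_width: 0.705
t 12.45 pos [529.4  52.6 109.5] ori [-90.1   0.  100.4] F [ 0.4 -0.6 -0.5] w 60.2 j7 1.04
shift [0.3 1.5 0.5] turn(yaw dec) 0.0
```

View pics/b9.png

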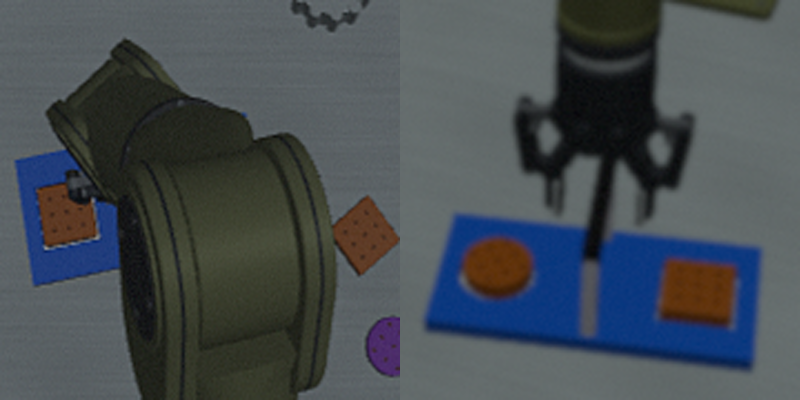

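```bash
python3 -m inch '[[[0.2,1,0,0,45],[0.2,1,0,0,35],[0.2,1,0,0,25],[0.2,1,0,0,18],[0.2,1,0,0,10],[0.2,1,0,0,8],[0.2,1,0,0,8],[0.2,1,0,0,8]]]' 40
python3 -m inch '[[[0,0,0,0,5],[0,0,0,0,5],[0,0,0,0,5]]]' 90
python3 -c "
from h import *
go([528.8,52.8,108],100.4);print(r.sense()['torque'])"
```

```text
t: 13.35
tcp_pos: [528.8, 53.2, 107.9]
orientation: [-1.571, -0.0, 1.753]
contact_force: [-0.5, 0.5, 3.3]
grip_width: 0.156
t: 13.65
tcp_pos: [528.8, 53.1, 108.1]
orientation: [-1.571, -0.0, 1.753]
contact_force: [-1.1, 0.4, 5.0]
grip_width: 0.147
t 13.65 pos [528.8  53.1 108.1] ori [-90.   -0.  100.5] F [-1.1  0.4  5. ] w 12.5 j7 1.04
shift [-0.3  0.1  0. ] turn(yaw dec) 0.1
[0.13536433 0.25343509 0.05542963]
```

Bar gripped. I'll lift slowly at first and check.

```bash
python3 -m inch '[[[0,-1,0,0,5],[0,-3,0,0,5],[0,-6,0,0,5],[0,-10,0,0,5],[0,-15,0,0,5],[0,-20,0,0,5],[0,-20,0,0,5],[0,-20,0,0,5]]]' 90
python3 -c "
from h import *
go([528.8,52.8,108],100.4);print(r.sense()['torque'])
for n in('top','scene'):
  c=r.camera(n);cv2.imwrite(f'pics/{n}10.png',c['frame'][:,:,::-1])
a=cv2.imread('pics/top10.png')[170:330,220:400];b=cv2.imread('pics/scene10.png')[150:290,280:420]
cv2.imwrite('pics/b10.png',np.hstack([cv2.resize(a,(400,400),interpolation=2),cv2.resize(b,(400,400),interpolation=2)]))"
```

```text
t: 14.45
tcp_pos: [528.8, 53.0, 128.0]
orientation: [-1.571, -0.0, 1.753]
contact_force: [-0.6, 0.4, -5.7]
grip_width: 0.147
t 14.45 pos [528.8  53.  128. ] ori [-90.   -0.  100.4] F [-0.6  0.4 -5.7] w 12.5 j7 1.06
shift [-0.2 20.   0.1] turn(yaw dec) 0.0
[-0.03943203  0.02899849  0.05830859]
```

View pics/b10.png

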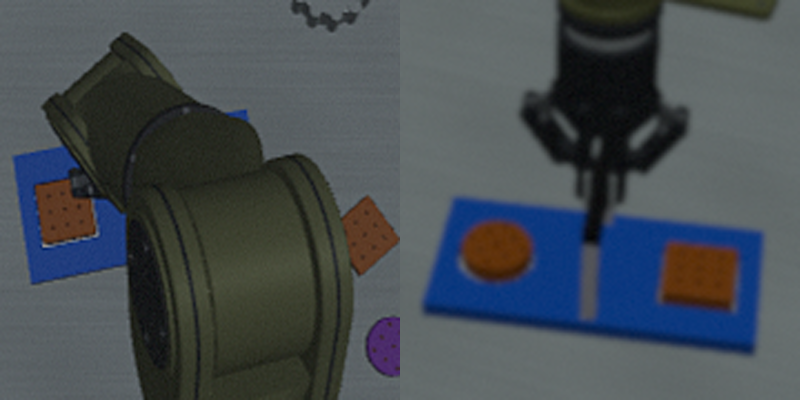

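The jig is clear of the table and level: 5.7 N of load matches its weight, moments are near zero, and both cakes are in place. I'll continue up to about 14 cm.

```bash
python3 -m inch '[[[0,-2,0,0,5],[0,-6,0,0,5],[0,-13,0,0,5],[0,-22,0,0,5],[0,-32,0,0,5],[0,-43,0,0,5],[0,-54,0,0,5],[0,-65,0,0,5],[0,-76,0,0,5],[0,-87,0,0,5],[0,-97,0,0,5],[0,-106,0,0,5],[0,-113,0,0,5],[0,-117,0,0,5],[0,-119,0,0,5],[0,-120,0,0,5],[0,-120,0,0,5],[0,-120,0,0,5],[0,-120,0,0,5],[0,-120,0,0,5]]]' 90
python3 -c "
from h import *
go([528.8,52.8,248],100.4);print(r.sense()['torque'])
for n in('top','scene'):
  c=r.camera(n);cv2.imwrite(f'pics/{n}11.png',c['frame'][:,:,::-1])
# expected plate corners if level (underside z0)
s=r.sense();a=np.radians(10.4);X=np.array([np.cos(a),np.sin(a),0]);Y=np.array([-np.sin(a),np.cos(a),0])
o=np.array([528.8,53,s['tcp_pos'][2]-94])
for i,j in((1,1),(1,-1),(-1,-1),(-1,1)):print(np.round((proj(c,o+65*i*X+135*j*Y)-[250,90])*4,0))
b=cv2.imread('pics/scene11.png')[90:240,250:440]
cv2.imwrite('pics/b11.png',cv2.resize(b,None,fx=4,fy=4,interpolation=2))"
```

```text
t: 16.55
tcp_pos: [528.6, 53.0, 247.6]
orientation: [-1.57, -0.0, 1.753]
contact_force: [0.1, 0.4, -5.8]
grip_width: 0.145
t 16.55 pos [528.6  53.  247.6] ori [-90.   -0.  100.4] F [ 0.1  0.4 -5.8] w 12.4 j7 1.18
shift [-0.2 -0.4 -0.1] turn(yaw dec) 0.0
[-0.00453907  0.04208523 -0.06098153]
[641. 564.]
[137. 506.]
[186. 357.]
[651. 406.]
```

View pics/b11.png

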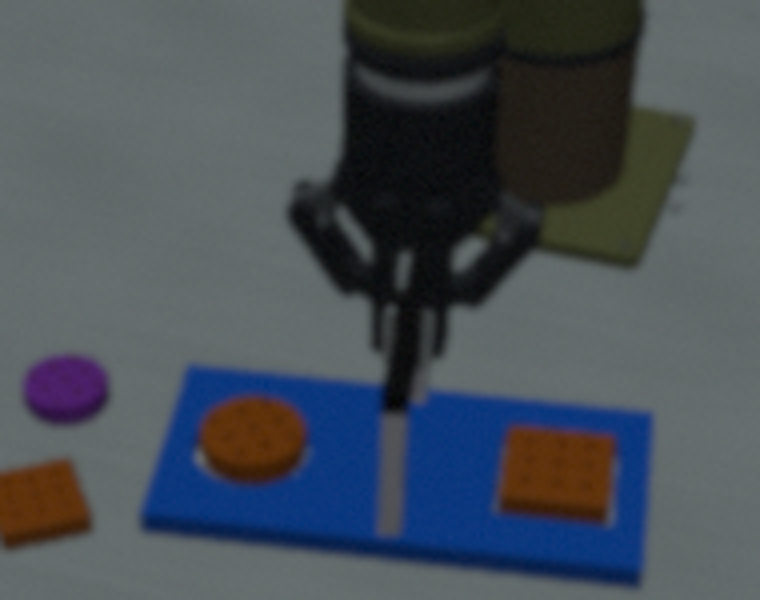

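View pics/top11.png

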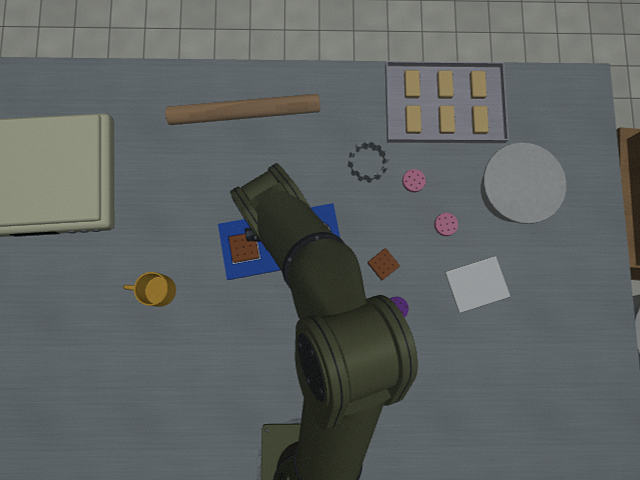

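```bash
python3 -m inch '[[[0,0,0,0,5],[0,0,0,0,5],[0,0,0,0,5]]]' 90
python3 -c "
from h import *
go([528.8,52.8,248],100.4);print(np.abs(r.sense()['qvel']).max());r.hand_in()"
```

```text
t: 16.95
tcp_pos: [528.8, 53.0, 247.8]
orientation: [-1.571, -0.0, 1.753]
contact_force: [0.3, -0.6, -5.8]
grip_width: 0.144
t 16.95 pos [528.8  53.  247.8] ori [-90.   -0.  100.4] F [ 0.3 -0.6 -5.8] w 12.3 j7 1.18
shift [-0.2 -0.2 -0. ] turn(yaw dec) 0.0
0.005753262993941419
the job is handed in; nothing more can be done
```

The round gingerbread is in the round nest, and the arm is holding the jig by its handle bar about 14 cm above the table. I handed the job in at t ≈ 17 s.

- **Placing:** I squeezed the brown disc twice at right angles to centre it. I then lowered it into the nest with no contact force and let go.
- **Lifting:** I took the bar at its middle with 90 N grip and raised the jig 140 mm.
- **Last checks:** The load is steady at 5.8 N, with the tool vertical and the joints almost still. The scene picture shows both gingerbreads in their nests and the plate level. In the top view the other things look where they were; the arm hides part of the purple disc there.
- **Disagreements:** The two cameras differed by 3–4 mm. I trusted the top view because it matched where the gripper centred the disc. In the last scene picture the plate's corners sat about 1.5–5 pixels below where I predicted. I put most of that down to the scene camera's calibration, so the level check is only good to a few millimetres.

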